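Short freezing cassette from behind the tall one, into the code reader

TASK

Tip the tall front cassette forward so that it leans on the rack's front rail, and leave it there in the rack; then draw out the short cassette that stood behind it. Set the short cassette down gently in the reading stand, flat against the back plate, slide it along the ledge until its side edge just touches the side guide, and let go with it standing square in that corner. Leave the canister, the vial box and the forceps where they are.

Things in the scene. Friction and masses are not known exactly. Their poses are not given: they have to be found in the camera images.
- rack: Fixed stainless rack, 110 (x) x 150 (y) mm, yawed up to 20 deg. Origin: on the table, about under its middle; z up, +x to its rear, y along the rails. Floor top 6 mm up; side sheets 52 mm high (68 at the rear) at y = +-73 mm. Two places, each for one cassette: the tall one's foot stands in a slot between two 6 mm high ribs (x = -9 to +4), the short one's behind the rear rib (x = 8 to 21).
- front_rail (a point): Middle of the rack's front rail: 8 mm round bar along y at x = -29, 48 mm up. Tipped past upright, the tall cassette falls onto it and then leans forward about 22 deg by its own weight, leaving about 65 mm between the two cassettes at the short one's top.
- rear_rail (a point): Middle of the rack's rear rail: 8 mm round bar along y at x = 38, 61 mm up. The short cassette leans back on it; the rail touches it about 58 mm up its height, and above 63 mm its rear is free.
- tall_cassette: Tall cassette in the front place: flat bare aluminium case, 10 thick (own x) x 130 wide (own y) x 155 high (own z) mm, about 0.3 kg. Origin: middle of its lower edge; own z runs up it, own +x is its rear face. It leans back 17 deg on the short one's top edge, with no finger gap there, and its top stands 40 mm above the short one's. Its foot is held between ribs: pull its top forward to tip it.
- tall_top (a point): Middle of the tall cassette's top edge, 155 mm up its own z from its origin.
- short_cassette: The wanted cassette, hidden behind the tall one: same plain aluminium make, 10 thick (own x) x 100 wide (own y) x 105 high (own z) mm, about 0.15 kg. Origin: middle of its lower edge; own z runs up it, own +x is its rear face. It leans back 14 deg. Grip the upper 35 mm across the thickness. Front and rear are alike; it may stand in the reader either way round.
- cradle: Cradle of the fixed reading stand: a corner reclined 20 deg. Axes recline with it: z up the back plate, x square to that plate towards its rear, y along the ledge. Origin: on the line where ledge and back plate meet, 32 mm above the table. A cassette in place has its lower edge on z = 0, rear face on x = 0 and its +y side edge on the side guide: its origin is at x = -5, z = 0, and y = 50 mm short of the guide.
- ledge (a point): Middle of the ledge's front edge, (-16, -67, 0) mm in the cradle frame. The ledge is the plane z = 0, 16 mm deep, y = -165 to 30. On its +y end stands the side guide: an upright stop 50 mm high, 13 mm deep (x = -14 to 0), its face towards -y, firmly clamped by a small screw behind it. Its face is set anywhere from y = -30 to 0; the state does not report where: feel or look for it.
- back_plate (a point): A point on the back plate's top edge, (0, -34, 60) mm in the cradle frame. The plate is the plane x = 0, 60 mm high, y = -98 to 30, so a cassette in place has its upper part and its free (-y) side edge clear of it. The cream reader housing behind it reaches only 60 mm above the table.
- canister: Bystander: upright steel canister, 61 mm across, 110 mm high, with a bent strap handle up to 178 mm. Origin: centre of its underside.
- vial_box: Bystander: cardboard vial box with white lid, 78 x 78 x 52 mm. Origin: centre of its underside.
- forceps: Bystander: steel forceps lying flat, 206 x 25 x 10 mm. Origin: centre of its underside.
Mind the look-alikes: they are no part of the job. Leave any pink or turquoise look-alike of the tall_cassette alone. Leave any pink look-alike of the short_cassette alone.

How it is judged:
On the way, in this order (a step that is already met when the one before it is completed fails the run):
1. the tall cassette has been tipped forward and leans on the front rail, its foot in its slot, while the short one still stands in the rack (x of tall_top in the frame of rack below -0.04 m and z of tall_top in the frame of rack above 0.13 m and z of each of tall_cassette, short_cassette in the frame of rack below 0.02 m and linear speed of tall_cassette below 0.02 m/s), for 0.2 s.
2. the short cassette has been drawn up out of the rack (z of short_cassette in the frame of rack above 0.07 m), for 0.1 s.
At the end, for the whole second after the job is handed in: Short cassette released, at rest in the cradle: on the ledge (within 2 mm), flat on the back plate (3 mm), at the side guide (gap under 2 mm), square within about 3 degrees. Tall cassette at rest in the rack, foot in its slot, leaning forward on the front rail (x of short_cassette in the frame of cradle between -0.008 and 0 m and z of short_cassette in the frame of cradle between -0.003 and 0.002 m and (y of side_guide_c0 in the frame of short_cassette between 0.05 and 0.055 m or y of side_guide_c0 in the frame of short_cassette between -0.055 and -0.05 m) and y of short_cassette in the frame of cradle below -0.04 m and angle between the z axis of short_cassette and the z axis of cradle, either way round below 0.06 rad and angle between the y axis of short_cassette and the y axis of cradle, either way round below 0.05 rad and linear speed of short_cassette below 0.01 m/s and contact force between short_cassette and the fingers below 0.05 N and x of tall_top in the frame of rack below -0.04 m and z of tall_top in the frame of rack above 0.13 m and z of tall_cassette in the frame of rack below 0.02 m and linear speed of tall_cassette below 0.02 m/s); the robot touches nothing.
It fails at once if the tall cassette is lifted out of the rack (z of tall_cassette in the frame of rack above 0.03 m).
It fails at once if the short cassette is set down or pushed hard against the cradle (more than 40 N) (contact force between short_cassette and cradle above 40 N).
It fails at once if the canister is moved by more than 15 mm (distance of canister from where it was at the start of the episode above 0.015 m).
It fails at once if the vial box is moved by more than 15 mm (distance of vial_box from where it was at the start of the episode above 0.015 m).
It fails at once if the forceps is moved by more than 15 mm (distance of forceps from where it was at the start of the episode above 0.015 m).
It also fails if it takes over 64 s, if anything falls off the work surface, if the arm or the gripper's body presses on something with over 40 N, if the wrist force passes 120 N, or if a joint passes its speed limit or range.

ROBOT

A 6-joint arm with a two-finger parallel gripper is mounted at the origin on the work surface. World frame = base frame: x ahead of the robot, y to its left, z up, the work surface at z = 0. Lengths are in m, angles in rad, forces in N, time in s.
With the tool pointing down it reaches from about 0.325 to 0.775 m from the base axis. Payload 5.5 kg.
Tool frame: the origin (TCP) lies where the fingers leave the gripper's body, on its centre line; the fingertips stand 80 mm ahead of it and the grasp point (between the pads) lies 61 mm ahead of it (bot.tcp_to_grasp is the distance from the TCP to the grasp point, in m); z points along the fingers, y is the line along which they close (so a half turn about z gives the same grasp; the last joint's range is limited). The gripper opens to 88 mm and grips with 3 to 60 N. Pads are 20 mm wide; open, the fingers measure 115 mm over their backs; the gripper's body (75 mm by 178 mm) begins 61 mm behind the grasp point.
Start: joints at [-0.057, 0.091, 1.231, -0, 1.82, -0.057], TCP at [0.6, -0, 0.303] pointing down, gripper open.
Joint ranges: [-2.87, 2.87], [-0.86, 2.18], [0.17, 2.46], [-1.51, 4.65], [0.06, 2.69], [-2.65, 2.65]. Speed limits (rad/s): [2.57, 2.57, 3.01, 3.14, 3.14, 3.14].

INTERFACE

Orientations are given as a unit quaternion [x, y, z, w].
In Python, from workcell import bot gives the robot as it stands.
- The arm moves only by the tool play_rows, never from a script. Its argument "increments" is a list of rows, each a list of 5 numbers: the closure, from 0 (fully open) to 1 (shut), then the shift along the tool's x, y, z in m, then the turn about the tool's z in rad. In form: [[jaw, tx, ty, tz, spin], ...]. A call has 1 to 8 rows; each row is the pose to reach, as a shift and turn from the pose commanded when the call began, along the tool's axes at that moment; what a row does not reach only later rows make up. A row lasts 1/10 s, in which the tool goes at most 50 mm and 8.59 degrees, less where a joint would pass 70% of its speed; a pose out of reach is approached as far as the arm can. A call with a gripper value outside its range is refused whole. The fingers move at their own pace and stop on an object; "newtons" is the grip in N (left out, the last holds). Time passes only in rows, so rows that repeat a pose let the fingers close. It gives the time, the measured TCP pose, the force, the opening and the grip force at its end, in the units of the state.
- bot.read_state(): the state, without advancing time (a new reading comes with each control period).
- bot.snapshot(name): name is "scene" or "side" or "wrist"; returns (picture, depth): 400x640x3 uint8, red, green, blue; 400x640 float32, m along the optical axis (not along the pixel's ray), 0 where there is no reading.
- bot.get_calibration(name): a dict with "vertical_fov" (degrees; the focal length in pixels is half the picture's height over the tangent of half this angle, whatever the lens; pixels are square), "cx", "cy" (the principal point, pixels), "k1" (the pictures are not rectified: a ray, as slopes to the right and down, at radius r is drawn at 1 + k1 r^2 times it, then the intrinsics apply), "rvec" (rotation vector, rad) and "tvec" (3), from world to camera coordinates, as OpenCV has them. Camera axes: x right, y down, z forward; pixel columns grow to the right and rows downward; lengths in m; the calibration is good to about 2 mm. A picture is of the moment at which its call begins: read the wrist's pose just before it. get_calibration takes no time and is no camera call; for the wrist camera it gives the pose at the moment of the call.
- bot.hand_in(): hands the job in; it is judged then, once.
The state is a dict: "t": time; "q": joint angles; "dq": joint speeds; "joint_torque": joint torques, N m; "tcp_pos": TCP position; "tcp_rot": TCP orientation; "force": force on the tool from outside, world axes, zero at the start; "moment": the same for the moment, N m; "gripper_width": opening from 0.0 (shut) to 1.0 (fully open); "grasp_force": force on a finger pad.
Only numpy, scipy, OpenCV 4.12 (cv2) and the standard library are available. Lean on these libraries where they do the work, as an engineer would, in place of code of your own. Each camera call takes 0.05 s, during which the arm holds its last target. There are 200 camera calls.

## Working session

There is one attempt and no reset: what is moved stays moved. The work goes in short steps, Python scripts to look and compute and a tool call to move; the robot and the scene stay as the last step left them, time stands still between calls to the robot, and variables do not carry over. Pictures are saved under pics/ and viewed, at most 13 in all, crops included, and the job is handed in when it is done.

Besides the shell and the picture viewer there is one more tool, called after ">>>" as name([rows], argument=value, ...), one row to a line, values as JSON. play_rows: Moves the arm, as the interface text tells. Its arguments: {"type":"object","properties":{"increments":{"type":"array","items":{"type":"array","items":{"type":"number"}}},"newtons":{"type":"number"}},"required":["increments"]}

```bash
ls; mkdir -p pics
cat > h.py <<'E'
import numpy as np,cv2
from scipy.spatial.transform import Rotation as R
from workcell import bot
def cam(n):
    c=bot.get_calibration(n);f=200/np.tan(np.radians(c['vertical_fov'])/2)
    return f,c['cx'],c['cy'],c['k1'],cv2.Rodrigues(np.array(c['rvec'],float))[0],np.array(c['tvec'],float)
def rays(c,uv):
    f,cx,cy,k,Rm,t=c;uv=np.asarray(uv,float)
    d=(uv-[cx,cy])/f;s=d.copy()
    for _ in range(20): s=d/(1+k*(s**2).sum(-1,keepdims=True))
    return s
def pts(c,uv,z):
    s=rays(c,uv);p=np.concatenate([s,np.ones(s.shape[:-1]+(1,))],-1)*np.asarray(z)[...,None]
    return (p-c[5])@c[4]
def cloud(c,dep):
    v,u=np.mgrid[:400,:640];return pts(c,np.stack([u,v],-1),dep)
def proj(c,P):
    f,cx,cy,k,Rm,t=c;p=np.asarray(P)@Rm.T+t;s=p[...,:2]/p[...,2:]
    return s*(1+k*(s**2).sum(-1,keepdims=True))*f+[cx,cy]
def snap(n,tag):
    c=cam(n);im,d=bot.snapshot(n);np.savez('%s.npz'%tag,im=im,d=d,f=c[0],cx=c[1],cy=c[2],k=c[3],R=c[4],t=c[5])
    return c,im,d
def load(tag):
    z=np.load(tag+'.npz');return (float(z['f']),float(z['cx']),float(z['cy']),float(z['k']),z['R'],z['t']),z['im'],z['d']
E
python3 - <<'E'
from h import *
ims=[]
for n in ['scene','side']:
    c,im,d=snap(n,n+'0');ims.append(im);print(n,-c[4].T@c[5],c[4][2],(d>0).mean())
c,im,d=snap('wrist','wrist0');print(-c[4].T@c[5])
cv2.imwrite('pics/a.png',cv2.cvtColor(ims[0],cv2.COLOR_RGB2BGR))
cv2.imwrite('pics/b.png',cv2.cvtColor(ims[1],cv2.COLOR_RGB2BGR))
cv2.imwrite('pics/c.png',cv2.cvtColor(im,cv2.COLOR_RGB2BGR))
print(bot.read_state())
E
```

```text
pics
scene [1.42552189 0.15080682 0.79379991] [-0.78285446 -0.14134849 -0.60593688] 0.9959140625
side [0.07411195 0.96397304 0.97255662] [ 0.33101365 -0.69958711 -0.63325179] 0.99370703125
[0.59995791 0.06704103 0.38433487]
{'t': 0.15, 'q': array([-5.66922291e-02,  9.16693113e-02,  1.23163327e+00,  2.42950168e-06,
        1.81980999e+00, -5.67183066e-02]), 'dq': array([-0.00015834, -0.00090315, -0.00315826, -0.00074646,  0.00281469,
        0.00150731]), 'joint_torque': array([ 1.35033202e-03, -4.47044814e+01, -4.06907630e+01,  6.99103042e-02,
        2.74600578e-02, -1.16549641e-04]), 'tcp_pos': array([5.99883371e-01, 1.01394085e-05, 3.01762926e-01]), 'tcp_rot': array([ 7.07097146e-01,  7.07116008e-01, -5.05174948e-04, -5.67748591e-04]), 'force': array([-0.08188038,  0.43753005,  0.37070464]), 'moment': array([-0.0184182 , -0.00138242,  0.04193226]), 'grasp_force': 0.0, 'gripper_width': 1.0004305728265441}
```

View pics/a.png

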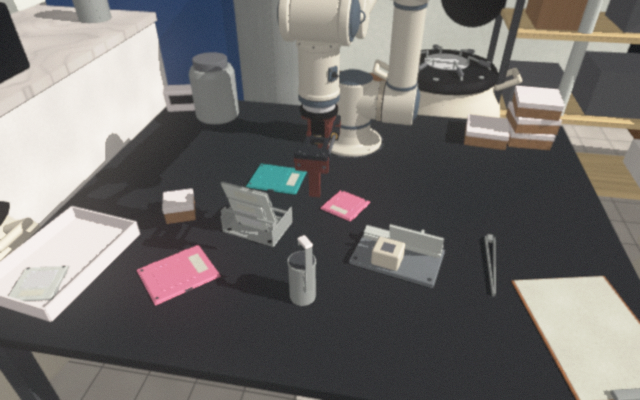

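View pics/b.png

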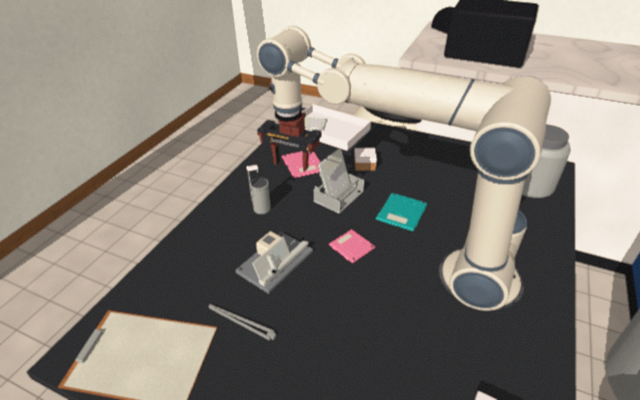

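Scene view: the rack with the tall cassette is at about (255,215) and the canister at (302,275). The reading stand is at (400,250) and the forceps at (490,265). The side view shows the rack at (340,185), the stand at (272,262) and the canister at (260,195). Next I'll crop in close and use the depth.

Run:
```python
from h import *
tiles=[]
for t,bx in [('scene0',(205,170,100,80)),('scene0',(340,210,115,80)),('side0',(300,140,80,75)),('side0',(225,220,100,80))]:
    c,im,d=load(t);x,y,w,h=bx
    tiles.append(cv2.resize(im[y:y+h,x:x+w],(400,300),interpolation=cv2.INTER_CUBIC))
cv2.imwrite('pics/d.png',cv2.cvtColor(np.vstack([np.hstack(tiles[:2]),np.hstack(tiles[2:])]),cv2.COLOR_RGB2BGR))
# top-down height map merged, x down 0.3..0.9, y right -0.4..0.4, 1.5mm
H=np.zeros((400,534))
for t in ['scene0','side0']:
    c,im,d=load(t);P=cloud(c,d)[d>0]
    m=(P[:,2]<.2)&(P[:,2]>-.02);P=P[m]
    i=((P[:,0]-.3)/.0015).astype(int);j=((P[:,1]+.4)/.0015).astype(int)
    k=(i>=0)&(i<400)&(j>=0)&(j<534);np.maximum.at(H,(i[k],j[k]),P[k,2])
    tb=P[(abs(P[:,2])<.008)&(P[:,0]>.3)&(P[:,0]<.9)&(abs(P[:,1])<.4)];print(t,np.median(tb[:,2]))
H=np.clip(H/.18,0,1);H=cv2.dilate(H,np.ones((2,2)))
im=cv2.applyColorMap((H*255).astype(np.uint8),cv2.COLORMAP_JET)
for a in range(0,400,67): cv2.putText(im,'x%.1f'%(.3+a*.0015),(0,a+10),0,.35,(255,255,255))
for a in range(0,534,67): cv2.putText(im,'y%.1f'%(-.4+a*.0015),(a,395),0,.35,(255,255,255)); cv2.line(im,(a,380),(a,385),(255,)*3)
cv2.imwrite('pics/e.png',im)
```

```text
scene0 0.00016688439022137695
side0 -0.0019847583541004786
```

View pics/d.png

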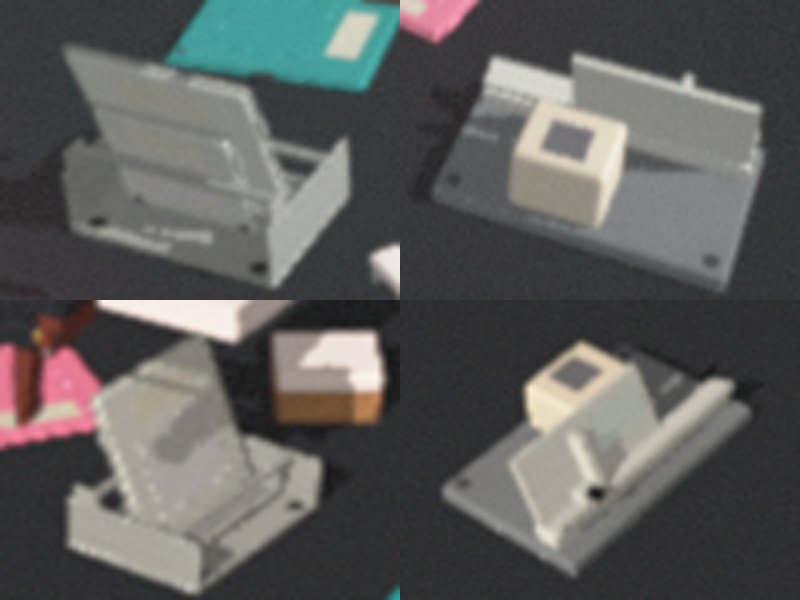

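View pics/e.png

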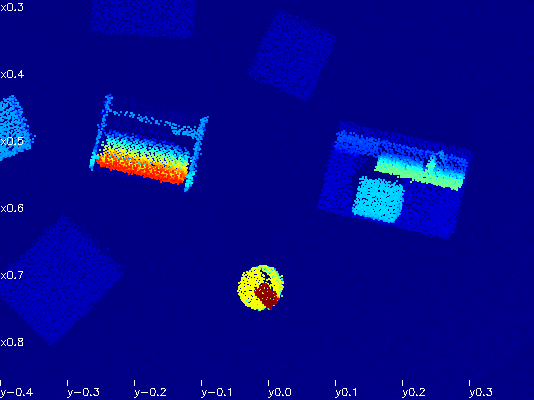

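The crops show the tall cassette leaning towards world +x, so the rack's rear is +x, with the short one on the +x side of it. The cradle faces the robot (its rear is +x), with the guide at about y 0.24. Next I'll fit the geometry from depth.

```bash
cat >> h.py <<'E'
def fit(P,it=300,tol=.002):
    rng=np.random.default_rng(0);b=None;bn=0
    for _ in range(it):
        a=P[rng.choice(len(P),3,False)];n=np.cross(a[1]-a[0],a[2]-a[0]);l=np.linalg.norm(n)
        if l<1e-7: continue
        m=abs((P-a[0])@(n/l))<tol
        if m.sum()>bn: bn=m.sum();b=m
    Q=P[b];c0=Q.mean(0);n=np.linalg.svd(Q-c0,full_matrices=False)[2][2];n*=np.sign(n[0]+1e-9)
    return c0,n,Q,abs((Q-c0)@n).mean()
def region(P,x0,x1,y0,y1,z0,z1):
    P=P.reshape(-1,3);return P[(P[:,0]>x0)&(P[:,0]<x1)&(P[:,1]>y0)&(P[:,1]<y1)&(P[:,2]>z0)&(P[:,2]<z1)]
def desc(nm,P):
    c0,n,Q,e=fit(P);h=np.array([-n[1],n[0],0]);h/=np.linalg.norm(h);u=np.cross(n,h);u*=np.sign(u[2])
    s=(Q-c0)@h;w=(Q-c0)@u
    print(nm,len(Q),'c',c0.round(4),'yaw',np.degrees(np.arctan2(n[1],n[0])).round(1),'lean',np.degrees(np.arcsin(-n[2])).round(1),'res',e.round(4),'y-ext',(np.percentile(s,[1,99])).round(4),'z-ext',np.percentile(w,[1,99]).round(4))
    top=c0+u*np.percentile(w,99.5)+h*(np.percentile(s,1)+np.percentile(s,99))/2
    print('   topmid',top.round(4));return c0,n,Q
E
python3 - <<'E'
from h import *
for t in ['scene0','side0']:
    c,im,d=load(t);P=cloud(c,d);print(t)
    desc('tall',region(P,.45,.6,-.26,-.1,.115,.2))
    desc('short',region(P,.45,.6,-.26,-.1,.075,.107))
    desc('plate',region(P,.47,.6,.13,.32,.05,.12))
    # rack side sheets
    Q=region(P,.4,.6,-.30,-.06,.03,.047)
    for lo,hi in [(-.28,-.21),(-.14,-.07)]:
        q=Q[(Q[:,1]>lo)&(Q[:,1]<hi)];
        if len(q)>30:
            v=cv2.fitLine(q[:,:2].astype(np.float32),cv2.DIST_HUBER,0,.01,.01).ravel();print('sheet',v.round(4),len(q), np.percentile(q[:,0],[1,99]).round(3))
E
```

```text
scene0
tall 398 c [ 0.5571 -0.1882  0.1362] yaw -12.7 lean 15.3 res 0.0008 y-ext [-0.0634  0.0591] z-ext [-0.0212  0.0193]
   topmid [ 0.5618 -0.1915  0.1555]
short 226 c [ 0.5524 -0.1915  0.0913] yaw -13.0 lean 14.4 res 0.0008 y-ext [-0.0483  0.0462] z-ext [-0.0166  0.0153]
   topmid [ 0.556  -0.1934  0.1063]
plate 467 c [0.5625 0.2257 0.0708] yaw -13.0 lean 18.6 res 0.0008 y-ext [-0.0619  0.0622] z-ext [-0.0214  0.0198]
   topmid [0.5689 0.2243 0.0902]
sheet [ 0.0865 -0.9963  0.5323 -0.2404] 80 [0.505 0.551]
sheet [ 0.9744 -0.2246  0.5494 -0.1128] 123 [0.48  0.584]
side0
tall 184 c [ 0.5461 -0.1802  0.1341] yaw -12.1 lean 18.9 res 0.001 y-ext [-0.063   0.0579] z-ext [-0.0198  0.0206]
   topmid [ 0.5521 -0.1841  0.1537]
short 156 c [ 0.532  -0.1817  0.0914] yaw -13.6 lean 18.4 res 0.001 y-ext [-0.0619  0.0627] z-ext [-0.0168  0.0156]
   topmid [ 0.5368 -0.1825  0.1063]
plate 331 c [0.5561 0.2327 0.0699] yaw -13.0 lean 21.5 res 0.0009 y-ext [-0.065   0.0614] z-ext [-0.0205  0.0192]
   topmid [0.5626 0.2294 0.0879]
sheet [ 0.9915 -0.1301  0.4736 -0.2409] 84 [0.444 0.509]
sheet [ 0.9668 -0.2557  0.5276 -0.1062] 134 [0.476 0.579]
```

View pics/c.png

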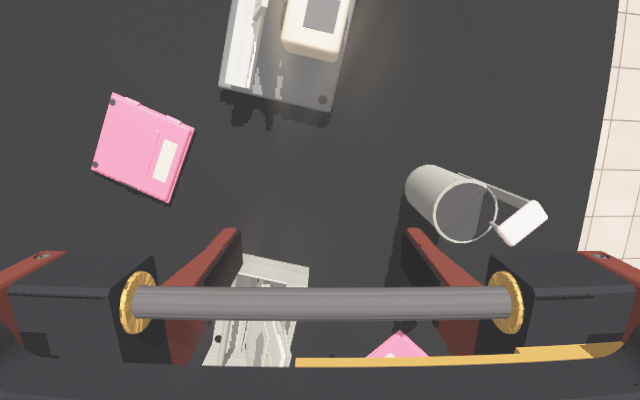

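The wrist view shows the stand at the top centre (285,60) and the rack partly hidden behind the gripper at (260,310). The geometry is consistent: yaw is about -12.8° for both fixtures, and the tall top's middle is near (0.556,-0.187,0.154). Moving now.

>>> play_rows([
  [0,-0.05,-0.012,0,0.1],
  [0,-0.1,-0.025,0,0.2],
  [0,-0.15,-0.04,0,0.223],
  [0,-0.186,-0.047,0,0.223],
  [0,-0.186,-0.047,0,0.223],
  [0,-0.186,-0.047,0.02,0.223],
  [0,-0.186,-0.047,0.02,0.223],
])

```text
t: 0.85
tcp_pos: [0.5525, -0.1855, 0.2797]
tcp_rot: [0.781, 0.624, -0.001, -0.002]
force: [-0.1, 0.1, -0.8]
gripper_width: 0.998
grasp_force: 0.0
```

Run:
```python
from h import *
s=bot.read_state();print(s['tcp_pos'],R.from_quat(s['tcp_rot']).as_matrix().round(3))
ims=[]
for n,bx in [('scene',(180,130,160,120)),('side',(290,90,120,130))]:
    c,im,d=snap(n,n+'1');x,y,w,h=bx;ims.append(cv2.resize(im[y:y+h,x:x+w],(400,300),interpolation=cv2.INTER_CUBIC))
c,im,d=snap('wrist','wrist1')
ims=np.vstack([np.hstack(ims),cv2.resize(im,(480,300))[:, :].copy() if 0 else np.hstack([cv2.resize(im,(480,300)),np.zeros((300,320,3),np.uint8)])])
cv2.imwrite('pics/f.png',cv2.cvtColor(ims,cv2.COLOR_RGB2BGR))
```

```text
[ 0.55250825 -0.18551168  0.27965987] [[ 0.221  0.975 -0.004]
 [ 0.975 -0.221  0.002]
 [ 0.001 -0.005 -1.   ]]
```

View pics/f.png

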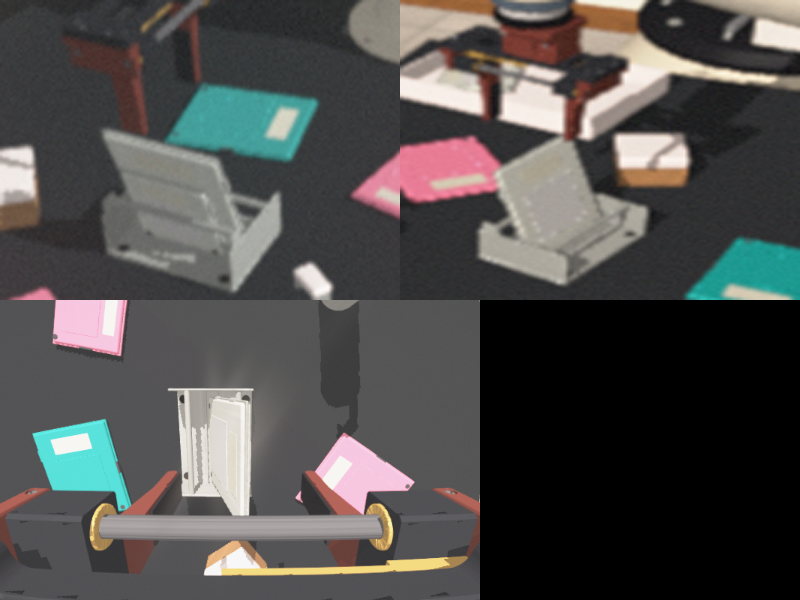

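The wrist view shows the tall cassette's top edge (about (245,505) in the montage) roughly midway between the fingers at (175,470) and (305,470). Descending to straddle it.

>>> play_rows([
  [0,0,0,0.03,0],
  [0,0,0,0.055,0],
  [0,0,0,0.067,0],
  [0.3,0,0,0.067,0],
  [0.62,0,0,0.067,0],
  [0.62,0,0,0.067,0],
  [0.62,0,0,0.067,0],
  [0.62,0,0,0.067,0],
], newtons=5)

```text
t: 1.8
tcp_pos: [0.5533, -0.1861, 0.2167]
tcp_rot: [0.781, 0.624, 0.0, 0.001]
force: [-0.7, -0.4, -0.5]
gripper_width: 0.584
grasp_force: 0.0
```

>>> play_rows([
  [0.62,0,-0.012,0,0],
  [0.62,0,-0.024,0,0],
  [0.62,0,-0.036,0,0],
  [0.62,0,-0.048,0,0],
  [0.62,0,-0.056,0,0],
  [0.62,0,-0.062,0,0],
  [0.62,0,-0.066,0,0],
  [0.62,0,-0.07,0,0],
])

```text
t: 2.6
tcp_pos: [0.4846, -0.1705, 0.2156]
tcp_rot: [0.781, 0.624, 0.0, 0.0]
force: [-0.1, 0.1, -0.9]
gripper_width: 0.376
grasp_force: 0.1
```

>>> play_rows([
  [0.62,0,-0.005,0,0],
  [0.62,0,-0.01,0,0],
  [0.62,0,-0.015,0,0],
  [0.62,0,-0.02,0,0],
  [0.62,0,-0.024,0,0],
  [0.62,0,-0.027,0,0],
  [0.62,0,-0.027,0,0],
  [0.62,0,-0.027,0,0],
])

```text
t: 3.4
tcp_pos: [0.4585, -0.1646, 0.2158]
tcp_rot: [0.781, 0.624, 0.0, 0.0]
force: [0.1, -0.3, 0.5]
gripper_width: 0.386
grasp_force: 0.0
```

Run:
```python
from h import *
s=bot.read_state();print(s['tcp_pos'],s['force'])
for n in ['scene','side']:
    c,im,d=snap(n,n+'2');P=cloud(c,d)
    desc('tall',region(P,.38,.52,-.26,-.1,.075,.135))
    desc('short',region(P,.52,.6,-.26,-.1,.075,.11))
```

```text
[ 0.45848106 -0.16458787  0.21576741] [ 0.12186194 -0.32489583  0.48349558]
tall 670 c [ 0.4736 -0.168   0.1037] yaw -12.9 lean -25.7 res 0.0009 y-ext [-0.0651  0.0595] z-ext [-0.0309  0.0336]
   topmid [ 0.4586 -0.1675  0.1343]
short 242 c [ 0.5524 -0.1931  0.0921] yaw -13.2 lean 14.5 res 0.0008 y-ext [-0.0483  0.0473] z-ext [-0.0173  0.0164]
   topmid [ 0.5564 -0.1945  0.1083]
tall 92 c [ 0.4628 -0.1509  0.1038] yaw -13.5 lean -25.2 res 0.0006 y-ext [-0.0762  0.0509] z-ext [-0.0306  0.0333]
   topmid [ 0.4459 -0.1599  0.1342]
short 122 c [ 0.542  -0.1846  0.0915] yaw -12.9 lean 15.9 res 0.0009 y-ext [-0.0503  0.0457] z-ext [-0.0169  0.0175]
   topmid [ 0.5463 -0.1879  0.1089]
```

Tall cassette now leans on the front rail (about 22-25° forward) and the fingers are free. Now go up, across and down over the short one.

>>> play_rows([
  [0.5,0,0,-0.03,0],
  [0,0,0,-0.06,0],
  [0,-0.005,0.045,-0.06,0],
  [0,-0.005,0.085,-0.05,0],
  [0,-0.005,0.093,-0.04,0],
  [0,-0.005,0.093,0.0,0],
  [0,-0.005,0.093,0.01,0],
  [0,-0.005,0.093,0.02,0],
])

```text
t: 4.3
tcp_pos: [0.5472, -0.1897, 0.1943]
tcp_rot: [0.781, 0.624, -0.001, -0.001]
force: [-0.2, 0.4, 0.0]
gripper_width: 1.0
grasp_force: 0.0
```

Run:
```python
from h import *
s=bot.read_state();print(s['tcp_pos'],s['force'])
c,im,d=snap('wrist','wrist3');P=cloud(c,d)
a=region(P,.50,.62,-.26,-.1,.095,.118);desc('short',a)
t=a[a[:,2]>.103];print(len(t),t.mean(0),np.percentile(t,[2,98],axis=0))
b=region(P,.38,.5,-.26,-.1,.135,.18);print('tall top',len(b),b.mean(0),np.percentile(b,[1,99],axis=0))
```

```text
[ 0.54716114 -0.18965935  0.19432868] [-0.21525585  0.36017608  0.00302308]
short 2053 c [ 0.5495 -0.1823  0.1057] yaw -13.1 lean 36.4 res 0.0009 y-ext [-0.0398  0.0354] z-ext [-0.011  0.006]
   topmid [ 0.5526 -0.1852  0.1107]
2363 [ 0.55172782 -0.18229003  0.10781814] [[ 0.50429038 -0.21757294  0.1035455 ]
 [ 0.59028646 -0.1490884   0.11732797]]
tall top 6160 [ 0.46313406 -0.13499871  0.14487808] [[ 0.44967663 -0.16801844  0.13521931]
 [ 0.49943858 -0.10558495  0.17517171]]
```

>>> play_rows([
  [0,0,0.001,0.015,0],
  [0,0,0.001,0.027,0],
  [0,0,0.001,0.035,0],
  [0.5,0,0.001,0.035,0],
  [1,0,0.001,0.035,0],
  [1,0,0.001,0.035,0],
  [1,0,0.001,0.035,0],
  [1,0,0.001,0.035,0],
], newtons=8)

```text
t: 5.15
tcp_pos: [0.5492, -0.1903, 0.1611]
tcp_rot: [0.781, 0.624, 0.0, 0.0]
force: [-0.2, 1.1, 0.8]
gripper_width: 0.584
grasp_force: 0.0
```

>>> play_rows([
  [1,0,0,0,0],
  [1,0,0,0,0],
  [1,0,0,0,0],
  [1,0,0,0,0],
  [1,0,0,0,0],
])

```text
t: 5.65
tcp_pos: [0.5478, -0.19, 0.1604]
tcp_rot: [0.781, 0.624, -0.001, -0.002]
force: [-5.0, 0.9, 2.1]
gripper_width: 0.191
grasp_force: 8.1
```

>>> play_rows([
  [1,0,0,-0.005,0],
  [1,0,0,-0.01,0],
  [1,0,0,-0.018,0],
  [1,0,0,-0.026,0],
  [1,0,0,-0.034,0],
  [1,0,0,-0.042,0],
  [1,0,0,-0.05,0],
  [1,0,0,-0.05,0],
], newtons=10)

```text
t: 6.45
tcp_pos: [0.5497, -0.1904, 0.2131]
tcp_rot: [0.781, 0.624, 0.001, 0.002]
force: [-1.9, 1.3, 1.1]
gripper_width: 0.153
grasp_force: 9.8
```

>>> play_rows([
  [1,0,0,-0.015,0],
  [1,0,0,-0.03,0],
  [1,0,0,-0.045,0],
  [1,0,0,-0.06,0],
  [1,0,0,-0.075,0],
  [1,0,0,-0.09,0],
  [1,0,0,-0.09,0],
  [1,0,0,-0.09,0],
], newtons=12)

```text
t: 7.25
tcp_pos: [0.5491, -0.1903, 0.3009]
tcp_rot: [0.781, 0.624, 0.0, 0.0]
force: [0.1, 0.7, -1.4]
gripper_width: 0.114
grasp_force: 12.0
```

Run:
```python
from h import *
s=bot.read_state();print(s['tcp_pos'],s['force'],s['gripper_width'])
ims=[]
for n,bx in [('scene',(180,130,160,120)),('side',(290,90,120,90))]:
    c,im,d=snap(n,n+'4');x,y,w,h=bx;ims.append(cv2.resize(im[y:y+h,x:x+w],(400,300),interpolation=cv2.INTER_CUBIC))
    P=cloud(c,d);desc('short',region(P,.5,.64,-.28,-.1,.14,.208))
    a=region(P,.5,.64,-.28,-.1,.1,.208);print('low',np.percentile(a[:,2],[0,.5,2]))
    desc('tall',region(P,.38,.52,-.26,-.1,.075,.16))
c,im,d=load('side0');ims2=[cv2.resize(im[225:295,230:320],(400,300),interpolation=cv2.INTER_CUBIC)]
cv2.imwrite('pics/g.png',cv2.cvtColor(np.vstack([np.hstack(ims),np.hstack([ims2[0],ims2[0]*0])]),cv2.COLOR_RGB2BGR))
```

```text
[ 0.54912739 -0.19027325  0.30091327] [ 0.07448364  0.71775246 -1.37383231] 0.11398147246778689
short 612 c [ 0.5549 -0.1926  0.1771] yaw -12.9 lean 0.1 res 0.0009 y-ext [-0.0497  0.0458] z-ext [-0.031   0.0301]
   topmid [ 0.5545 -0.1945  0.2075]
low [0.14126798 0.14437568 0.14613183]
tall 566 c [ 0.475  -0.1482  0.1106] yaw -12.8 lean -25.4 res 0.0009 y-ext [-0.0784  0.0418] z-ext [-0.0388  0.0417]
   topmid [ 0.453  -0.162   0.1494]
short 215 c [ 0.5426 -0.1877  0.1756] yaw -12.3 lean -0.5 res 0.0009 y-ext [-0.048   0.0457] z-ext [-0.0326  0.0312]
   topmid [ 0.5421 -0.1888  0.2069]
low [0.13904441 0.14210873 0.14337192]
tall 147 c [ 0.4552 -0.1588  0.1163] yaw -13.2 lean -24.0 res 0.0007 y-ext [-0.065  0.058] z-ext [-0.0427  0.0319]
   topmid [ 0.4416 -0.1592  0.1457]
```

View pics/g.png

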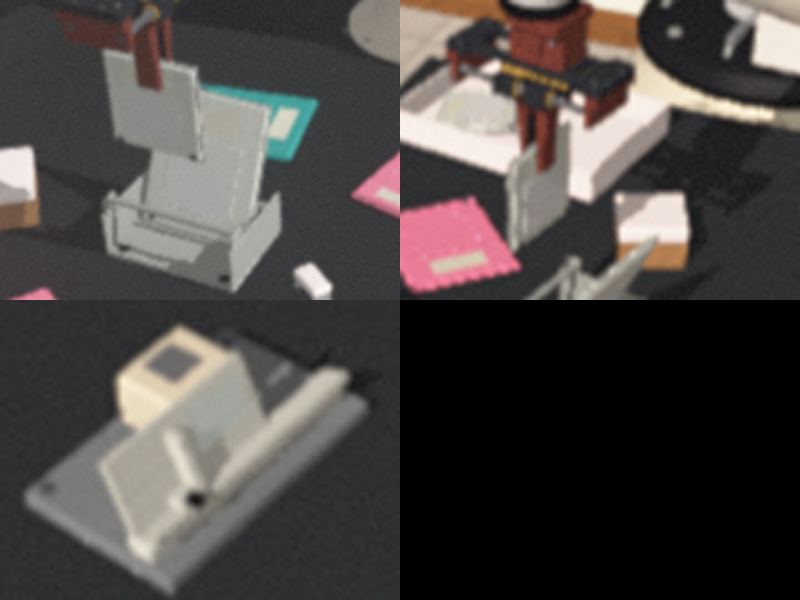

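The short cassette hangs vertical in the jaws, lean about 0° and bottom near z 0.143; the tall one leans on the front rail. In the stand crop the guide is at about (185,470). Carrying the cassette over to the stand.

>>> play_rows([
  [1,0.03,-0.005,0,0],
  [1,0.075,-0.018,0,0],
  [1,0.12,-0.03,0,0],
  [1,0.165,-0.045,0,0],
  [1,0.21,-0.06,0,0],
  [1,0.255,-0.072,0,0],
  [1,0.29,-0.082,0,0],
  [1,0.32,-0.091,0,0],
])

```text
t: 8.15
tcp_pos: [0.5303, 0.1441, 0.2994]
tcp_rot: [0.781, 0.625, -0.001, -0.0]
force: [1.1, 0.2, -1.0]
gripper_width: 0.112
grasp_force: 12.0
```

>>> play_rows([
  [1,0.015,-0.004,0,0],
  [1,0.025,-0.007,0,0],
  [1,0.025,-0.007,0,0],
  [1,0.025,-0.007,0,0],
])

```text
t: 8.55
tcp_pos: [0.5299, 0.1669, 0.3004]
tcp_rot: [0.782, 0.624, -0.0, 0.0]
force: [0.3, -0.8, -0.8]
gripper_width: 0.114
grasp_force: 12.0
```

Run:
```python
from h import *
s=bot.read_state();print(s['tcp_pos'],s['force'],s['gripper_width'])
c,im,d=snap('wrist','wrist5');P=cloud(c,d);print(-c[4].T@c[5],c[4][2])
yaw=np.radians(-13);o=np.array([.5507,.2649,.032])
C=R.from_euler('z',yaw).as_matrix()@R.from_euler('y',np.radians(20)).as_matrix()
L=(P-o)@C
desc('plate',region(P,.52,.60,.2,.32,.05,.12))
# guide: points with local x in -14..0, z 10..50, y
Q=L.reshape(-1,3);m=(Q[:,0]>-.018)&(Q[:,0]<-.004)&(Q[:,2]>.008)&(Q[:,2]<.056)&(Q[:,1]>-.06)&(Q[:,1]<.04);g=Q[m];print(len(g));print(np.percentile(g,[1,5,50,95,99],axis=0).round(4))
m=(Q[:,0]>-.018)&(Q[:,0]<-.0)&(abs(Q[:,2])<.008)&(abs(Q[:,1]+.04)<.07);print('ledge',m.sum(),np.percentile(Q[m],[1,50,99],axis=0).round(4))
cv2.imwrite('pics/h.png',cv2.cvtColor(im,cv2.COLOR_RGB2BGR))
```

```text
[0.52994965 0.16691594 0.30039784] [ 0.28430152 -0.84380727 -0.82308108] 0.11419886994129023
[0.54493877 0.23233256 0.38304421] [-0.05550691 -0.24344015 -0.96832633]
plate 1922 c [0.5621 0.2453 0.0741] yaw -13.3 lean 22.0 res 0.0006 y-ext [-0.0459  0.0433] z-ext [-0.0251  0.0169]
   topmid [0.5681 0.2426 0.09  ]
378
[[-0.0175 -0.026   0.0085]
 [-0.0162 -0.0255  0.0096]
 [-0.0121 -0.0185  0.0117]
 [-0.0049 -0.0049  0.051 ]
 [-0.0044 -0.0037  0.0515]]
ledge 1612 [[-1.66e-02 -1.07e-01 -4.00e-03]
 [-1.01e-02 -3.67e-02  7.00e-04]
 [-1.00e-04  2.72e-02  7.60e-03]]
```

View pics/h.png

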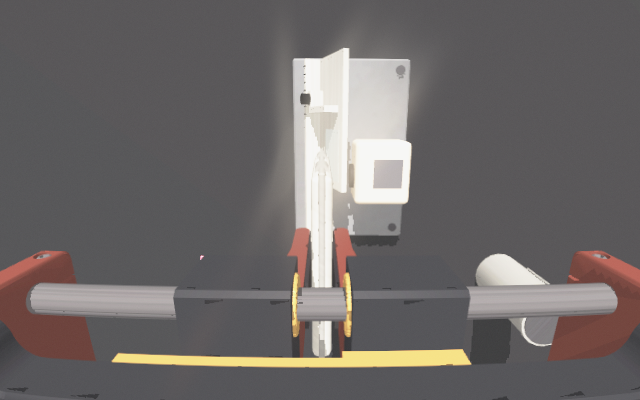

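Picture: plate top edge at column ~345 (rows 50-190), guide top at (322,110), its screw at (305,98); the held cassette is at column ~320 below row 150. Refining guide and plate positions in this view.

Run:
```python
from h import *
c,im,d=load('wrist5');P=cloud(c,d)
o=np.array([.5507,.2649,.032]);C=R.from_euler('z',np.radians(-13)).as_matrix()@R.from_euler('y',np.radians(20)).as_matrix()
Q=((P-o)@C).reshape(-1,3)
def sel(x0,x1,y0,y1,z0,z1): return Q[(Q[:,0]>x0)&(Q[:,0]<x1)&(Q[:,1]>y0)&(Q[:,1]<y1)&(Q[:,2]>z0)&(Q[:,2]<z1)]
for z in [.01,.02,.03,.04,.05]:
    a=sel(-.006,.006,-.09,-.03,z-.004,z+.004);b=sel(-.006,.006,0,.025,z-.004,z+.004)
    print('plate x at z',z,len(a),np.median(a[:,0]).round(4) if len(a) else 0,len(b),np.median(b[:,0]).round(4) if len(b) else 0)
a=sel(-.01,.012,-.12,.06,.045,.066);print('plate top ext y',np.percentile(a[:,1],[.5,99.5]),'z',np.percentile(a[:,2],[50,95,99]))
a=sel(-.015,-.002,-.05,.03,.044,.056);print('guide top',len(a),np.percentile(a,[1,10,50,90,99],axis=0).round(4))
for x in [-.013,-.009,-.005]:
  a=sel(x-.002,x+.002,-.1,-.03,-.01,.012);print('ledge z at x',x,len(a),np.median(a[:,2]).round(4) if len(a) else 0)
a=sel(-.03,0,-.05,.06,-.008,.008);print('ledge end y',np.percentile(a[:,1],[99,99.8]))
# held cassette: top edge points
s=region(P,.48,.58,.09,.28,.14,.26);print('cass',len(s),np.percentile(s,[1,50,99],axis=0).round(4))
t=s[s[:,1]>.19];dd=(t[:,:2]-[.5299,.1669]);a=np.stack([dd@[.221,.975],dd@[.975,-.221],t[:,2]],1);print(len(t),np.percentile(a,[1,10,50,90,99],axis=0).round(4))
```

```text
plate x at z 0.01 87 -0.0001 73 -0.0002
plate x at z 0.02 101 -0.0003 70 -0.0003
plate x at z 0.03 137 -0.0004 90 -0.0001
plate x at z 0.04 185 -0.0005 96 -0.0001
plate x at z 0.05 220 -0.0004 109 -0.0001
plate top ext y [-0.09952762  0.02726916] z [0.058383   0.06147869 0.06196588]
guide top 106 [[-0.0146 -0.0255  0.0448]
 [-0.0141 -0.0254  0.0479]
 [-0.0092 -0.0228  0.0505]
 [-0.0032 -0.0201  0.0513]
 [-0.0022 -0.02    0.0517]]
ledge z at x -0.013 241 0.0007
ledge z at x -0.009 183 0.0008
ledge z at x -0.005 151 0.0007
ledge end y [0.02753832 0.02816767]
cass 4612 [[0.5164 0.1187 0.1769]
 [0.5332 0.1778 0.2452]
 [0.5454 0.2114 0.2586]]
1291 [[ 0.0237 -0.0046  0.1636]
 [ 0.0266 -0.0036  0.2036]
 [ 0.0373  0.      0.2447]
 [ 0.0446  0.004   0.2475]
 [ 0.046   0.005   0.2484]]
```

Frame confirmed to about 1 mm; the guide face is at local y ≈ -25.5 mm and the cassette bottom is 158 mm below the TCP. Moving to 6 mm short of the guide, then down.

>>> play_rows([
  [1,0.01,-0.004,0,0.003],
  [1,0.022,-0.008,0.01,0.003],
  [1,0.022,-0.008,0.04,0.003],
  [1,0.022,-0.008,0.07,0.003],
  [1,0.022,-0.008,0.09,0.003],
  [1,0.022,-0.008,0.1,0.003],
  [1,0.022,-0.008,0.1,0.003],
  [1,0.022,-0.008,0.1,0.003],
])

```text
t: 9.4
tcp_pos: [0.527, 0.1915, 0.2015]
tcp_rot: [0.782, 0.623, 0.001, 0.0]
force: [0.3, -0.1, -0.6]
gripper_width: 0.107
grasp_force: 12.0
```

>>> play_rows([
  [1,0,0,0.0015,0],
  [1,0,0,0.003,0],
  [1,0,0,0.004,0],
  [1,0,0,0.005,0],
  [1,0,0,0.005,0],
])

```text
t: 9.9
tcp_pos: [0.5267, 0.1911, 0.1956]
tcp_rot: [0.782, 0.623, -0.0, -0.0]
force: [-0.5, 0.5, -1.6]
gripper_width: 0.11
grasp_force: 12.0
```

>>> play_rows([
  [1,0,0,0.001,0],
  [1,0,0,0.002,0],
  [1,0,0,0.002,0],
])

```text
t: 10.2
tcp_pos: [0.5271, 0.1912, 0.1945]
tcp_rot: [0.782, 0.623, 0.001, 0.0]
force: [-1.1, 0.1, 3.5]
gripper_width: 0.116
grasp_force: 12.0
```

>>> play_rows([
  [1,0,0,0.0007,0],
  [1,0,0,0.0014,0],
  [1,0,0,0.0014,0],
])

```text
t: 10.5
tcp_pos: [0.5271, 0.1912, 0.1944]
tcp_rot: [0.782, 0.623, 0.001, 0.0]
force: [-1.7, -0.7, 8.2]
gripper_width: 0.107
grasp_force: 12.0
```

The cassette's front lower edge is on the ledge (8 N). I'll relieve the force, open the jaws a little so it leans on the rear finger, then follow it back onto the plate.

>>> play_rows([
  [1,0,0,-0.001,0],
  [1,0,0,-0.001,0],
  [0.72,0,0,-0.001,0],
  [0.72,0,0,-0.001,0],
  [0.72,0,0.001,-0.001,0],
  [0.72,0,0.003,-0.001,0],
  [0.72,0,0.005,-0.001,0],
  [0.72,0,0.007,-0.001,0],
], newtons=5)

```text
t: 11.3
tcp_pos: [0.5338, 0.1895, 0.1931]
tcp_rot: [0.782, 0.623, -0.0, -0.0]
force: [0.6, -0.2, 0.1]
gripper_width: 0.279
grasp_force: 0.1
```

>>> play_rows([
  [0.7,0,0.0025,0,0],
  [0.7,0,0.005,0,0],
  [0.7,0,0.0075,0,0],
  [0.7,0,0.01,0,0],
  [0.7,0,0.0125,0,0],
  [0.7,0,0.015,0,0],
  [0.7,0,0.0175,0,0],
  [0.7,0,0.0175,0,0],
])

```text
t: 12.1
tcp_pos: [0.5509, 0.1855, 0.1932]
tcp_rot: [0.782, 0.623, 0.0, 0.0]
force: [0.0, -0.7, 0.0]
gripper_width: 0.303
grasp_force: 0.2
```

```bash
cat >> h.py <<'E'
o=np.array([.5507,.2649,.032]);C=R.from_euler('z',np.radians(-13)).as_matrix()@R.from_euler('y',np.radians(20)).as_matrix()
def cass(tag,n):
    # tilt of the cassette in local cradle frame from the faces seen above the plate
    c,im,d=snap(n,tag);Q=((cloud(c,d)-o)@C).reshape(-1,3)
    for nm,(x0,x1,y0,y1,z0,z1) in dict(up=(-.05,.015,-.17,-.01,.062,.112),low=(-.03,.002,-.17,-.03,.004,.06)).items():
        q=Q[(Q[:,0]>x0)&(Q[:,0]<x1)&(Q[:,1]>y0)&(Q[:,1]<y1)&(Q[:,2]>z0)&(Q[:,2]<z1)]
        if len(q)<40: print(n,nm,len(q));continue
        c0,nn,F,e=fit(q)
        print(n,nm,len(F),'x',c0.round(4),'pitch',np.degrees(np.arctan2(nn[2],nn[0])).round(1),'yaw',np.degrees(np.arctan2(nn[1],nn[0])).round(1),'y',np.percentile(F[:,1],[.5,99.5]).round(4),'z',np.percentile(F[:,2],[.5,99.5]).round(4))
E
python3 - <<'E'
from h import *
s=bot.read_state();print(s['tcp_pos'],s['force'],s['gripper_width'])
cass('scene6','scene');cass('side6','side')
E
```

```text
[0.55094534 0.18553595 0.19321485] [ 0.0259632  -0.74026627  0.00415104] 0.3034697041107304
scene up 296 x [-0.0038 -0.0786  0.0843] pitch 4.4 yaw 0.6 y [-0.1283 -0.0312] z [0.0622 0.1082]
scene low 149 x [-0.0017 -0.1048  0.0381] pitch 1.1 yaw 1.1 y [-0.1366 -0.0335] z [0.0048 0.0599]
side up 151 x [-0.0153 -0.062   0.0823] pitch 0.3 yaw 0.1 y [-0.1198 -0.0287] z [0.0629 0.102 ]
side low 332 x [-0.0142 -0.0769  0.0317] pitch 2.5 yaw 0.0 y [-0.1264 -0.0308] z [0.0041 0.0595]
```

>>> play_rows([
  [0.7,0,0.002,0,0],
  [0.7,0,0.004,0,0],
  [0.7,0,0.006,0,0],
  [0.7,0,0.008,0,0],
  [0.65,0,0.009,0,0],
  [0.65,0,0.01,0,0],
  [0.65,0,0.01,0,0],
])

```text
t: 12.9
tcp_pos: [0.5605, 0.1834, 0.1932]
tcp_rot: [0.782, 0.623, -0.0, -0.0]
force: [-0.1, 0.6, 0.0]
gripper_width: 0.353
grasp_force: 0.0
```

Run:
```python
from h import *
s=bot.read_state();print(s['tcp_pos'],s['force'],s['gripper_width'])
cass('scene7','scene');cass('side7','side')
```

```text
[0.56047881 0.18338294 0.19319731] [-0.14679795  0.56695794  0.03806715] 0.35253101592555597
scene up 289 x [ 0.0018 -0.0798  0.085 ] pitch -0.1 yaw 0.1 y [-0.1291 -0.0308] z [0.0625 0.1087]
scene low 116 x [-0.     -0.1133  0.0328] pitch -1.1 yaw -0.3 y [-0.1528 -0.0393] z [0.0042 0.0599]
side up 173 x [-0.0102 -0.0626  0.08  ] pitch -2.4 yaw -0.6 y [-0.1203 -0.026 ] z [0.0624 0.103 ]
side low 326 x [-0.0118 -0.0774  0.0323] pitch -0.4 yaw 0.6 y [-0.1262 -0.0316] z [0.0045 0.0591]
```

Cassette rests flat on the plate (pitch and yaw ≈ 0), with its +y edge about 5 mm from the guide. Withdraw upward, close, go round to the free edge and push low with the closed fingers.

>>> play_rows([
  [0.6,0,0,-0.01,0],
  [0.6,0,0,-0.03,0],
  [0.6,0,0,-0.06,0],
  [1,-0.04,-0.01,-0.06,0],
  [1,-0.078,-0.018,-0.06,0],
  [1,-0.078,-0.018,-0.06,0],
  [1,-0.078,-0.018,-0.06,0],
  [1,-0.078,-0.018,-0.05,0],
])

```text
t: 13.8
tcp_pos: [0.5261, 0.112, 0.245]
tcp_rot: [0.782, 0.623, 0.002, 0.001]
force: [-0.9, 0.4, 0.0]
gripper_width: 0.012
grasp_force: 0.0
```

>>> play_rows([
  [1,0,0,0.03,0],
  [1,0,0,0.06,0],
  [1,0,0,0.085,0],
  [1,0,0,0.095,0],
  [1,0,0,0.095,0],
  [1,0,0,0.095,0],
])

```text
t: 14.4
tcp_pos: [0.5258, 0.1119, 0.1491]
tcp_rot: [0.782, 0.623, 0.0, 0.0]
force: [-0.8, -0.4, 0.4]
gripper_width: 0.005
grasp_force: 0.0
```

Run:
```python
from h import *
s=bot.read_state();print(s['tcp_pos'],s['force'],s['gripper_width'],((s['tcp_pos']-o)@R.from_euler('z',np.radians(-13)).as_matrix()).round(4))
cass('scene8','scene');cass('side8','side')
c,im,d=snap('wrist','wrist8');Q=((cloud(c,d)-o)@C).reshape(-1,3)
a=Q[(Q[:,0]>-.016)&(Q[:,0]<.006)&(Q[:,2]>.095)&(Q[:,2]<.112)&(Q[:,1]>-.16)&(Q[:,1]<0)];print(len(a),np.percentile(a,[.5,2,50,98,99.5],axis=0).round(4))
cv2.imwrite('pics/i.png',cv2.cvtColor(im,cv2.COLOR_RGB2BGR))
```

```text
[0.52583768 0.11189373 0.14912031] [-0.78939136 -0.42648694  0.42075442] 0.004616995092116857 [ 0.0102 -0.1547  0.1171]
scene up 398 x [ 0.0016 -0.0821  0.0851] pitch 0.9 yaw -0.4 y [-0.1515 -0.0313] z [0.0622 0.108 ]
scene low 133 x [ 0.0004 -0.1179  0.0367] pitch -1.2 yaw -0.5 y [-0.1633 -0.0342] z [0.0049 0.06  ]
side up 270 x [-0.0099 -0.0776  0.0827] pitch -5.6 yaw 0.1 y [-0.1356 -0.028 ] z [0.0624 0.1043]
side low 336 x [-0.0125 -0.0793  0.0323] pitch -0.4 yaw 0.9 y [-0.1533 -0.0307] z [0.0041 0.0595]
9138 [[-0.0099 -0.1307  0.0951]
 [-0.0096 -0.128   0.0954]
 [-0.007  -0.0868  0.103 ]
 [-0.0002 -0.0541  0.1063]
 [ 0.0003 -0.0529  0.1067]]
```

View pics/i.png

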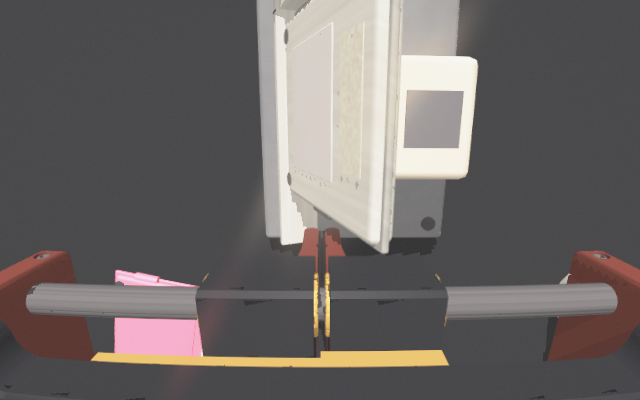

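The cassette stands on the ledge, face (335,110), free edge near row 240, with the closed fingers (323,245) just off that edge. Pushing slowly.

>>> play_rows([
  [1,0.005,0,0,0],
  [1,0.009,0,0,0],
  [1,0.011,0,0,0],
  [1,0.0125,0,0,0],
  [1,0.014,0,0,0],
  [1,0.0155,0,0,0],
  [1,0.017,0,0,0],
  [1,0.017,0,0,0],
])

```text
t: 15.35
tcp_pos: [0.5293, 0.128, 0.1483]
tcp_rot: [0.782, 0.623, 0.0, 0.0]
force: [0.1, -2.5, 1.6]
gripper_width: 0.006
grasp_force: 1.1
```

>>> play_rows([
  [1,0.0005,0,0,0],
  [1,0.001,0,0,0],
  [1,0.0015,0,0,0],
  [1,0.0015,0,0,0],
])

```text
t: 15.75
tcp_pos: [0.5296, 0.1294, 0.1484]
tcp_rot: [0.782, 0.623, 0.0, 0.0]
force: [-0.6, -2.9, 2.5]
gripper_width: 0.003
grasp_force: 1.6
```

>>> play_rows([
  [1,0.0005,0,0,0],
  [1,0.001,0,0,0],
  [1,0.001,0,0,0],
])

```text
t: 16.05
tcp_pos: [0.5297, 0.1297, 0.1484]
tcp_rot: [0.783, 0.623, -0.001, 0.001]
force: [-1.6, -6.9, 3.8]
gripper_width: 0.004
grasp_force: 3.4
```

>>> play_rows([
  [1,0.0003,0,0,0],
  [1,-0.003,0,0,0],
  [1,-0.008,0,0,0],
  [1,-0.02,0,0,0],
  [1,-0.03,0,0,0],
  [1,-0.03,0,0,0],
])

```text
t: 16.65
tcp_pos: [0.5227, 0.0999, 0.1481]
tcp_rot: [0.783, 0.622, -0.0, 0.0]
force: [-1.0, 0.8, -0.2]
gripper_width: 0.005
grasp_force: 0.0
```

Run:
```python
from h import *
s=bot.read_state();print(s['tcp_pos'],s['force'])
cass('scene9','scene');cass('side9','side')
c,im,d=snap('wrist','wrist9');P=cloud(c,d);L=(P-o)@C;Q=L.reshape(-1,3)
f=Q[(Q[:,0]>-.016)&(Q[:,0]<-.006)&(Q[:,2]>.01)&(Q[:,2]<.1)&(Q[:,1]>-.12)&(Q[:,1]<-.04)]
c0,n,F,e=fit(f);print('front',len(F),c0.round(4),'pitch',np.degrees(np.arctan2(n[2],n[0])).round(2),'yaw',np.degrees(np.arctan2(n[1],n[0])).round(2))
def edge(k,bins,kk,which):
    r=[]
    for b in bins:
        q=F[abs(F[:,k]-b)<.003]; 
        if len(q)>10: r.append((b,float(np.percentile(q[:,kk],which).round(4))))
    return r
f2=Q[(abs((Q-c0)@n)<.003)&(Q[:,1]>-.16)&(Q[:,1]<-.0)&(Q[:,2]>0.003)&(Q[:,2]<.115)];F=f2
print('-y edge',edge(2,[.02,.035,.05,.065,.08,.095],1,1)); print('+y edge',edge(2,[.01,.02,.03,.04,.06,.08,.095],1,99))
print('top',edge(1,[-.115,-.1,-.08,-.06,-.04],2,99.5))
cv2.imwrite('pics/j.png',cv2.cvtColor(im,cv2.COLOR_RGB2BGR))
```

```text
[0.52272984 0.09988565 0.14812146] [-0.99254692  0.77700506 -0.17174662]
scene up 386 x [ 0.0016 -0.0749  0.0859] pitch 1.6 yaw -0.3 y [-0.1228 -0.0236] z [0.0624 0.1089]
scene low 117 x [ 1.000e-04 -1.139e-01  3.650e-02] pitch -1.2 yaw -0.1 y [-0.1695 -0.035 ] z [0.0042 0.0596]
side up 278 x [-0.0092 -0.0717  0.0832] pitch -5.3 yaw -0.3 y [-0.1538 -0.0221] z [0.0624 0.104 ]
side low 321 x [-0.0118 -0.0755  0.0326] pitch -1.7 yaw 0.2 y [-0.1551 -0.0301] z [0.0047 0.0595]
front 14180 [-0.0104 -0.0854  0.0658] pitch -1.9 yaw 0.64
-y edge [(0.02, -0.1223), (0.035, -0.1556), (0.05, -0.1573), (0.065, -0.1568), (0.08, -0.1224), (0.095, -0.1223)]
+y edge [(0.01, -0.0369), (0.02, -0.0402), (0.03, -0.0432), (0.04, -0.0465), (0.06, -0.0527), (0.08, -0.059), (0.095, -0.0636)]
top [(-0.115, 0.1046), (-0.1, 0.1046), (-0.08, 0.1046), (-0.06, 0.0925), (-0.04, 0.0289)]
```

View pics/j.png

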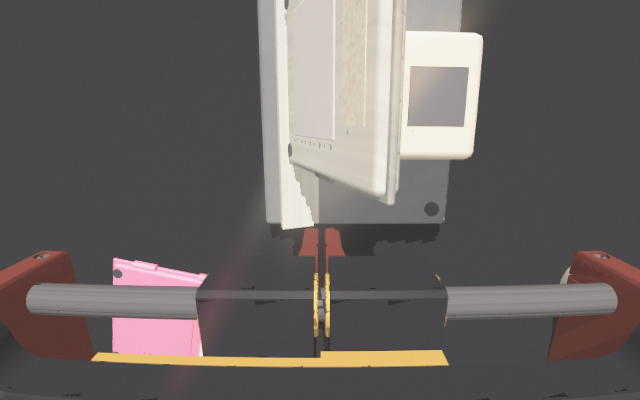

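The free edge is square to the ledge (-122.3 mm at both low and high points). The pitch reading of about -1.5 to -1.9° suggests the foot stands 1-2 mm off the plate, so I'll nudge it in from the front, low down.

>>> play_rows([
  [1,0,-0.025,0,0],
  [1,0,-0.05,0,0],
  [1,0.04,-0.05,0,0],
  [1,0.08,-0.05,0.003,0],
  [1,0.0945,-0.05,0.006,0],
  [1,0.0945,-0.045,0.006,0],
  [1,0.0945,-0.035,0.006,0],
  [1,0.0945,-0.03,0.006,0],
])

```text
t: 17.6
tcp_pos: [0.516, 0.1986, 0.1423]
tcp_rot: [0.783, 0.622, -0.0, 0.0]
force: [-0.7, -0.0, -0.3]
gripper_width: 0.004
grasp_force: 0.0
```

>>> play_rows([
  [1,0,0.001,0,0],
  [1,0,0.002,0,0],
  [1,0,0.003,0,0],
  [1,0,0.004,0,0],
  [1,0,0.004,0,0],
])

```text
t: 18.1
tcp_pos: [0.5189, 0.199, 0.1423]
tcp_rot: [0.782, 0.623, 0.0, 0.0]
force: [0.6, -0.5, 0.9]
gripper_width: 0.005
grasp_force: 0.0
```

>>> play_rows([
  [1,0,0.001,0,0],
  [1,0,0.002,0,0],
  [1,0,0.002,0,0],
])

```text
t: 18.4
tcp_pos: [0.5209, 0.1987, 0.1422]
tcp_rot: [0.782, 0.623, -0.0, 0.0]
force: [-0.5, -0.0, 0.3]
gripper_width: 0.004
grasp_force: 0.0
```

>>> play_rows([
  [1,0,0.001,0,0],
  [1,0,0.0015,0,0],
  [1,0,0.0015,0,0],
])

```text
t: 18.7
tcp_pos: [0.5223, 0.1983, 0.1422]
tcp_rot: [0.782, 0.623, 0.0, -0.0]
force: [-0.2, -0.8, 0.5]
gripper_width: 0.005
grasp_force: 0.0
```

>>> play_rows([
  [1,0,0.001,0,0],
  [1,0,0.0015,0,0],
  [1,0,0.0015,0,0],
])

```text
t: 19.0
tcp_pos: [0.5238, 0.198, 0.1422]
tcp_rot: [0.782, 0.623, -0.0, 0.0]
force: [-0.6, 0.1, 0.6]
gripper_width: 0.005
grasp_force: 0.0
```

>>> play_rows([
  [1,0,0.001,0,0],
  [1,0,0.002,0,0],
  [1,0,0.002,0,0],
])

```text
t: 19.3
tcp_pos: [0.5258, 0.1975, 0.1422]
tcp_rot: [0.782, 0.623, 0.0, 0.0]
force: [-0.7, 0.1, -0.2]
gripper_width: 0.009
grasp_force: 0.0
```

>>> play_rows([
  [1,0,0.001,0,0],
  [1,0,0.0015,0,0],
  [1,0,0.0015,0,0],
])

```text
t: 19.6
tcp_pos: [0.5269, 0.1973, 0.1419]
tcp_rot: [0.782, 0.623, -0.0, -0.0]
force: [-2.1, 0.8, -0.5]
gripper_width: 0.009
grasp_force: 0.8
```

>>> play_rows([
  [1,0,0.001,0,0],
  [1,0,0.0015,0,0],
  [1,0,0.0015,0,0],
])

```text
t: 19.9
tcp_pos: [0.5274, 0.1972, 0.1419]
tcp_rot: [0.782, 0.623, -0.001, -0.001]
force: [-6.2, 1.8, 1.4]
gripper_width: 0.005
grasp_force: 3.6
```

Firm contact at 6 N, so the foot is seated. Retreat, then look down from above like the earlier reference view.

>>> play_rows([
  [1,0,-0.01,0,0],
  [1,0,-0.025,0,0],
  [1,0,-0.03,-0.04,0],
  [1,0,-0.03,-0.08,0],
  [1,-0.01,-0.02,-0.12,0],
  [1,-0.03,0.0,-0.15,0],
  [1,-0.03,0.005,-0.158,0],
  [1,-0.03,0.005,-0.158,0],
])

```text
t: 20.7
tcp_pos: [0.5274, 0.1664, 0.3016]
tcp_rot: [0.783, 0.622, 0.002, 0.001]
force: [0.2, -0.4, -0.7]
gripper_width: 0.004
grasp_force: 0.0
```

Run:
```python
from h import *
s=bot.read_state();print(s['tcp_pos'],s['force'])
c,im,d=snap('wrist','wrist10');P=cloud(c,d);Q=((P-o)@C).reshape(-1,3)
def sel(x0,x1,y0,y1,z0,z1): return Q[(Q[:,0]>x0)&(Q[:,0]<x1)&(Q[:,1]>y0)&(Q[:,1]<y1)&(Q[:,2]>z0)&(Q[:,2]<z1)]
f=sel(-.016,-.006,-.12,-.03,.01,.1);c0,n,F,e=fit(f)
print('front',len(F),c0.round(4),'pitch',np.degrees(np.arctan2(n[2],n[0])).round(2),'yaw',np.degrees(np.arctan2(n[1],n[0])).round(2),e)
for z in [.01,.02,.03,.04,.05,.07,.09]:
    a=sel(-.018,-.004,-.115,-.03,z-.004,z+.004);b=sel(-.006,.006,0,.025,z-.004,z+.004);print(z,len(a),np.median(a[:,0]).round(4) if len(a) else 0,'plate',len(b),np.median(b[:,0]).round(4) if len(b) else 0)
a=sel(-.012,.003,-.15,0,.100,.110);print('top',np.percentile(a,[1,50,99],axis=0).round(4))
a=sel(-.015,-.002,-.03,.03,.046,.054);print('guide top',len(a),np.percentile(a,[1,50,99],axis=0).round(4))
print('ledge',[np.median(sel(-.015,-.012,y-.005,y+.005,-.01,.01)[:,2]).round(4) for y in (-.1,-.06,0)])
cass('scene10','scene');cass('side10','side')
cr=cv2.resize(im[20:220,240:440],(800,600) if 0 else (600,600),interpolation=cv2.INTER_CUBIC)
cv2.imwrite('pics/k.png',cv2.cvtColor(cr,cv2.COLOR_RGB2BGR))
```

```text
[0.52742865 0.16635327 0.3016454 ] [ 0.19116407 -0.44600647 -0.66777274]
front 3533 [-0.0104 -0.0733  0.0619] pitch -0.15 yaw 0.01 0.0003195946175995336
0.01 196 -0.0101 plate 77 -0.0002
0.02 188 -0.0105 plate 79 -0.0001
0.03 235 -0.0106 plate 83 -0.0003
0.04 243 -0.0105 plate 94 -0.0
0.05 275 -0.0106 plate 100 -0.0001
0.07 369 -0.0104 plate 0 0
0.09 415 -0.0103 plate 0 0
top [[-0.0105 -0.1235  0.1002]
 [-0.0067 -0.0723  0.1035]
 [-0.001  -0.028   0.1067]]
guide top 111 [[-0.0144 -0.0296  0.0464]
 [-0.0088 -0.0234  0.0504]
 [-0.0022 -0.0206  0.053 ]]
ledge [np.float64(0.0008), np.float64(0.0005), np.float64(0.001)]
scene up 397 x [ 0.0008 -0.0735  0.0852] pitch 2.5 yaw 0.6 y [-0.1224 -0.0256] z [0.0622 0.1076]
scene low 91 x [ 0.0006 -0.1085  0.035 ] pitch -0.2 yaw -1.0 y [-0.1579 -0.0325] z [0.0043 0.0599]
side up 257 x [-0.0103 -0.0683  0.0838] pitch -2.6 yaw -0.5 y [-0.1183 -0.0219] z [0.0623 0.1033]
side low 300 x [-0.0116 -0.0757  0.0318] pitch -0.3 yaw 0.5 y [-0.1198 -0.0307] z [0.0043 0.0596]
```

View pics/k.png

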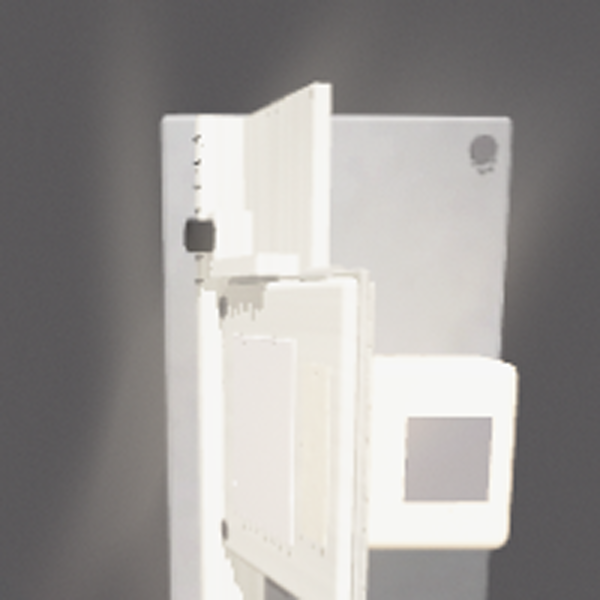

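The front face is parallel to the plate (pitch -0.15°, yaw 0°) and 10.4 mm off it, so it is seated. In the crop the cassette's side (about (300,280)) meets the guide block (255,268). One last light push along the ledge will make sure the foot nudge opened no gap.

>>> play_rows([
  [1,-0.03,0.006,0,0],
  [1,-0.049,0.01,0,0],
  [1,-0.049,0.01,0.04,0],
  [1,-0.049,0.01,0.08,0],
  [1,-0.049,0.01,0.12,0],
  [1,-0.049,0.01,0.145,0],
  [1,-0.049,0.01,0.154,0],
  [1,-0.049,0.01,0.154,0],
])

```text
t: 21.65
tcp_pos: [0.5241, 0.1169, 0.1437]
tcp_rot: [0.782, 0.623, -0.002, -0.001]
force: [-0.1, -0.2, 0.8]
gripper_width: 0.008
grasp_force: 0.0
```

>>> play_rows([
  [1,0.004,0,0,0],
  [1,0.008,0,0,0],
  [1,0.01,0,0,0],
  [1,0.0115,0,0,0],
  [1,0.0125,0,0,0],
  [1,0.013,0,0,0],
  [1,0.013,0,0,0],
])

```text
t: 22.35
tcp_pos: [0.5284, 0.1292, 0.1463]
tcp_rot: [0.782, 0.623, -0.0, 0.0]
force: [-0.2, -0.2, 0.2]
gripper_width: 0.004
grasp_force: 0.0
```

>>> play_rows([
  [1,0.0005,0,0,0],
  [1,0.001,0,0,0],
  [1,0.001,0,0,0],
])

```text
t: 22.65
tcp_pos: [0.5286, 0.1298, 0.1462]
tcp_rot: [0.782, 0.623, -0.0, 0.0]
force: [-1.0, -2.2, 0.4]
gripper_width: 0.006
grasp_force: 1.2
```

>>> play_rows([
  [1,0.0005,0,0,0],
  [1,0.001,0,0,0],
  [1,0.001,0,0,0],
])

```text
t: 22.95
tcp_pos: [0.5287, 0.13, 0.1463]
tcp_rot: [0.783, 0.623, -0.001, 0.001]
force: [-2.3, -6.8, 1.6]
gripper_width: 0.005
grasp_force: 3.4
```

>>> play_rows([
  [1,-0.002,0,0,0],
  [1,-0.01,0,0,0],
  [1,-0.03,0,0,0],
  [1,-0.04,0,-0.04,0],
  [1,-0.04,0,-0.08,0],
  [1,-0.02,0,-0.12,0],
  [1,0.0,-0.005,-0.15,0],
  [1,0.02,-0.01,-0.155,0],
])

```text
t: 23.75
tcp_pos: [0.5244, 0.1534, 0.3067]
tcp_rot: [0.782, 0.623, 0.004, 0.002]
force: [0.3, 0.4, -0.9]
gripper_width: 0.007
grasp_force: 0.0
```

>>> play_rows([
  [1,0.015,0,0,0],
  [1,0.015,0,0,0],
  [1,0.015,0,0,0],
])

```text
t: 24.05
tcp_pos: [0.5268, 0.1672, 0.2995]
tcp_rot: [0.782, 0.623, -0.001, -0.0]
force: [-0.1, 0.3, -0.7]
gripper_width: 0.005
grasp_force: 0.0
```

Run:
```python
from h import *
s=bot.read_state();print(s['t'],s['tcp_pos'],s['force'])
c,im,d=snap('wrist','wrist11');P=cloud(c,d);Q=((P-o)@C).reshape(-1,3)
def sel(x0,x1,y0,y1,z0,z1): return Q[(Q[:,0]>x0)&(Q[:,0]<x1)&(Q[:,1]>y0)&(Q[:,1]<y1)&(Q[:,2]>z0)&(Q[:,2]<z1)]
f=sel(-.016,-.006,-.12,-.03,.01,.1);c0,n,F,e=fit(f)
print('front',len(F),c0.round(4),'pitch',np.degrees(np.arctan2(n[2],n[0])).round(2),'yaw',np.degrees(np.arctan2(n[1],n[0])).round(2))
for y in (-.11,-.09,-.06,-.04): print('top z at y',y,np.percentile(sel(-.013,.003,y-.005,y+.005,.09,.115)[:,2],98).round(4))
c,im,d=snap('scene','scene11');desc('tall',region(cloud(c,d),.38,.52,-.26,-.1,.075,.16))
```

```text
24.05 [0.52680081 0.16719759 0.29949772] [-0.12027476  0.33047184 -0.68733069]
front 3582 [-0.0104 -0.0732  0.062 ] pitch -0.15 yaw -0.01
top z at y -0.11 0.1063
top z at y -0.09 0.1062
top z at y -0.06 0.1063
top z at y -0.04 0.1064
tall 868 c [ 0.4686 -0.169   0.1134] yaw -12.8 lean -26.3 res 0.0009 y-ext [-0.0633  0.0613] z-ext [-0.0411  0.0394]
   topmid [ 0.451  -0.166   0.1493]
```

Flat, level and square, firmly stopped at the guide, and the tall cassette still leans on the rail. Handing in.

```bash
python3 -c "
from workcell import bot
print(bot.hand_in())"
```

```text
the job is handed in; nothing more can be done
None
```

I've handed the job in at about 24 s of the 64 s allowed, and no verdict came back. The last measurements show the tall cassette leaning on the front rail and the short one released on the ledge, flat against the back plate and square. Its contact with the side guide was judged by feel: the final push met about 7 N and moved it no further.

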